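# Release the blender battery from its sloped charging dock and catch it

### The arm

A 6-joint arm with a two-finger parallel gripper is mounted at the origin on a cart in front of the work surface, level with it; the furniture and walls round the work are solid. World frame = base frame: x ahead of the robot, y to its left, z up, the work surface at z = 0. Lengths are in m, angles in degrees, forces in N, time in s.
With the tool pointing down it reaches from about 0.3 to 0.825 m from the base axis. Payload 5.4 kg.
Tool frame: the origin (TCP) lies on the mounting face of the last link; the fingertips stand 190 mm ahead of it and the grasp point (between the pads) lies 171 mm ahead of it; x points along the fingers, z is the direction in which the jaws open and shut, and the axes are right-handed (so a half turn about x gives the same grasp; the last joint's range is limited). The gripper opens to 92 mm and grips with 3 to 60 N. Pads are 20 mm wide; open, the fingers measure 128 mm over their backs; the gripper's body (75 mm by 189 mm) begins 69 mm behind the grasp point.
Start: joints at [60.499, 9.076, 91.501, -0, 79.423, -12.038], TCP at [0.173, 0.548, 0.405] pointing down, gripper open.
Joint ranges: [-166.64, 166.64], [-54.1, 131.32], [10.49, 154.53], [-73.88, 253.88], [9.74, 151.15], [-171.62, 171.62]. Speed limits (degrees/s): [147.25, 147.25, 180, 180, 180, 180].

### API

Orientations are given as a 3x3 rotation matrix whose columns are the frame's x, y, z axes.
In Python, from plant import robot gives the robot as it stands.
- The arm moves only by the tool move_arm, never from a script. Its argument "series" is a list of rows, each a list of 6 numbers: the shift along the tool's x, y, z in cm, then the turn, a rotation vector about the tool's x, y, z in degrees. A call has 1 to 20 rows; each row is the pose to reach, as a shift and turn from the pose commanded when the call began, along the tool's axes at that moment; what a row does not reach only later rows make up. A row lasts 1/10 s, in which the tool goes at most 50 mm and 8.59 degrees, less where a joint would pass 70% of its speed; a pose out of reach is approached as far as the arm can. A call with a gripper value outside its range is refused whole. "gripper" is the opening, from 0 (shut) to 1 (fully open), set as the call begins (left out, the last holds). The fingers move at their own pace and stop on an object; "force" is the grip in N (left out, the last holds). Time passes only in rows, so rows that repeat a pose let the fingers close. It gives the time, the measured TCP pose, the force and the opening at its end, in the units of the state.
- robot.observe(): the state, without advancing time (a new reading comes with each control period).
- robot.snapshot(name): name is "scene" or "top" or "wrist"; returns (picture, depth): 400x640x3 uint8, red, green, blue; 400x640 float32, m along the optical axis (not along the pixel's ray), 0 where there is no reading.
- robot.camera_info(name): a dict with "vertical_fov" (degrees; the focal length in pixels is half the picture's height over the tangent of half this angle, whatever the lens; pixels are square), "cx", "cy" (the principal point, pixels), "pose" (4x4, takes a point from camera to world coordinates); the wrist camera has in their place "mount" (4x4, takes a point from camera to tool coordinates, whose origin is the TCP and whose axes are the tool frame's). Camera axes: x right, y down, z forward; pixel columns grow to the right and rows downward; lengths in m; the calibration is good to about 2 mm. A picture is of the moment at which its call begins: read the wrist's pose just before it. camera_info takes no time and is no camera call.
- robot.close_job(): hands the job in, once; it reports no verdict.
The state is a dict: "t": time; "joint_positions": joint angles; "dq": joint speeds; "effort": joint torques, N m; "tool_pos": TCP position; "tcp_rot": TCP orientation; "wrist_force": force on the tool from outside, world axes, zero at the start; "torque": the same for the moment, N m; "grip_width": finger opening in m.
Only numpy, scipy, OpenCV 4.12 (cv2) and the standard library are available. Lean on these libraries where they do the work, as an engineer would, in place of code of your own. Each camera call takes 0.05 s, during which the arm holds its last target.

### The job

Two sloped charging docks stand on the worktop. On the one with the wider battery, press the release key down with one fingertip and, as the battery springs out, catch its nose on the other finger before it reaches the lower end of the ramp; do not lift it, and leave the other dock and the things around alone. Finish holding exactly like that: the key still held well down (let up, its latch would jam into the battery's underside) and the battery at rest against the other finger on the ramp.

Things in the scene. Friction and masses are not known exactly. Their poses are not given: they have to be found in the camera images.
- wide_dock: white charging dock with the wider battery, fixed, 200 long, 105 wide, 120 high. Origin on the worktop under the centre line of its ramp; x points up the ramp (level), y to its left, z up. The ramp falls 22 degrees to -x: its sliding surface is at z = 46 + 0.404 x (mm). Low guides flank it at y = +/-32 to 39, 9 above the surface; the taller battery bay and head are at x > 20
- wide_ramp_end (a point): lower end of the wide dock's ramp, on its centre line at the sliding surface (x = -93, z = 8.5 in the dock frame)
- wide_key_top (a point): centre of the top of the wide dock's release key, which sits beside the ramp on the -y side (x = -42, y = -52, z = 53 in the dock frame when up) and moves with it. Grey ribbed pad, 52 long (along the ramp), 24 wide, sloping like the ramp, its top 22 above the sliding surface when up, about 12 when fully down; the white wing round it is 9 above that surface
- wide_key (a joint): travel of that key straight down: 0 up, 0.010 m fully down; its spring takes 3.6 N to start and 6.6 N fully down. It carries a latch that stands 5 mm above the ramp's middle in front of the battery; at about 0.0055 m the battery comes free and a spring ejector (5 N, 13 mm) kicks it down the slick ramp at some 0.5 m/s. Held past 0.0065 m the latch stays clear of the battery
- wide_battery: loose battery, 200 to 400 g, grey with a black nose, 62 wide, 83 long, 34 thick, latched on the ramp. Origin at the centre of its underside, axes level and parallel to the dock's; latched, it is at x = 38.5, y = 0, z = 61.5 in the dock frame. Once free it slides to -x by itself until something standing on the ramp stops it
- wide_nose (a point): middle of the wide battery's black nose face, which is upright, looks to -x, spans 14 below to 14 above this point and the battery's full width; at x = -7.6, z = 65.6 in the dock frame while latched. A 20 mm wide finger on the ramp level with the key's middle leaves it a run of some 24. Its jolt on the finger (up to 10 N) may trip a force stop before the key is fully down
- narrow_dock: the other dock, of the same make and with the same frame, 24 narrower, fixed; leave it alone
- narrow_key (a joint): travel of the narrow dock's key (m, 0 = up): do not press
- narrow_battery: the battery on the other dock, 38 wide: leave alone. Origin as for the wide one
- shaker_a: small china shaker, 43 wide, 64 high, bystander; origin under its middle
- shaker_b: second china shaker of the same size, bystander
- mug: china mug, 94 high, bystander; origin under its middle
- bowl: china bowl, 135 across, 46 high, bystander; origin under its middle
There are look-alikes about, which are no part of the job. What is shaped like the wide_battery but purple is not meant.

How it is judged (in metres and radians):
At the end, for the whole second after the job is handed in: The wide dock's key is held down (at least 6.5 of its 10 mm) by a finger, and the wide battery, out of its bay by at least 10 mm and with its nose still short of the ramp's lower end, rests against a finger (contact force above 0.1 N) and does not move (value of joint wide_key above 0.0065 m and contact force between the fingers and wide_key above 0.5 N and contact force between the fingers and wide_battery above 0.1 N and x of wide_battery in the frame of wide_dock between -0.0445 and 0.0285 m and linear speed of wide_battery below 0.01 m/s); the arm keeps its last pose, push and grip.
It fails at once if the wide battery's nose reached the lower end of the ramp (x of wide_battery in the frame of wide_dock below -0.0445 m).
It fails at once if the wide battery was lifted off the ramp (z of wide_battery in the frame of wide_dock above 0.077 m).
It fails at once if the other dock's key was pressed or its battery moved (value of joint narrow_key above 0.004 m or distance of narrow_battery from where it was at the start of the episode above 0.01 m).
It fails at once if a bystander was pushed or lifted more than 30 mm (distance of any of shaker_a, shaker_b, mug, bowl from where it was at the start of the episode above 0.03 m).
It also fails if it takes over 29 s, if anything falls off the work surface, if the arm or the gripper's body presses on something with over 40 N, if the wrist force passes 120 N, or if a joint passes its speed limit or range.

## Working session

There is one attempt and no reset: what is moved stays moved. The work goes in short steps, Python scripts to look and compute and a tool call to move; the robot and the scene stay as the last step left them, time stands still between calls to the robot, and variables do not carry over. Pictures are saved under pics/ and viewed, and the job is handed in when it is done.

Besides the shell and the picture viewer there is one more tool, called after "Call:" by a JSON object that holds its "api" and its "payload", one argument or row to a line. move_arm: Moves the arm, as the interface text tells. Its arguments: {"type":"object","properties":{"series":{"type":"array"},"gripper":{"type":"number"},"force":{"type":"number"}},"required":["series"]}

```bash
mkdir -p pics; ls; python3 - <<'E'
from plant import robot
import cv2,numpy as np
s=robot.observe()
for k in s: print(k,np.round(s[k],3))
for n in ("scene","top"):
    p,d=robot.snapshot(n); cv2.imwrite(f"pics/{n}1.png",p[:,:,::-1]); np.savez(f"pics/{n}1.npz",p=p,d=d)
for n in ("scene","top","wrist"): print(n,robot.camera_info(n))
E
```

```text
pics
t 0.0
joint_positions [ 60.496   9.113  91.572   0.     79.423 -12.039]
dq [0.002 0.021 0.024 0.045 0.048 0.057]
effort [ 0.0000e+00 -3.8558e+01 -3.2211e+01  7.0000e-02  3.8000e-02 -0.0000e+00]
tool_pos [0.172 0.548 0.404]
tcp_rot [[-0.001 -0.954  0.3  ]
 [-0.002  0.3    0.954]
 [-1.     0.    -0.002]]
wrist_force [ 0.249  0.11  -0.654]
torque [-0.015  0.006 -0.014]
grip_width 0.092
scene {'vertical_fov': 54.59934936239683, 'cx': 318.4002723506542, 'cy': 197.87496313228826, 'pose': array([[ 0.65282712, -0.4445733 ,  0.61332807, -0.11002163],
       [-0.75730254, -0.36422725,  0.54206214, -0.67995035],
       [-0.01759556, -0.81834778, -0.57445392,  0.67208552],
       [ 0.        ,  0.        ,  0.        ,  1.        ]])}
top {'vertical_fov': 55.64176111827205, 'cx': 324.7177997362118, 'cy': 202.47044853104364, 'pose': array([[-0.02469348, -0.98332344,  0.18018114,  0.31036145],
       [-0.99964694,  0.02251936, -0.0141022 , -0.11099312],
       [ 0.00980946, -0.18046576, -0.98353235,  1.29001909],
       [ 0.        ,  0.        ,  0.        ,  1.        ]])}
wrist {'vertical_fov': 65.23838364013685, 'cx': 319.7265885937409, 'cy': 203.63590554220863, 'mount': array([[-6.87454793e-04, -2.48857770e-01,  9.68539797e-01,
         1.88890319e-02],
       [-1.62145351e-05, -9.68540023e-01, -2.48857840e-01,
         7.06742863e-02],
       [ 9.99999764e-01, -1.86782937e-04,  6.61792368e-04,
        -5.00959493e-04],
       [ 0.00000000e+00,  0.00000000e+00,  0.00000000e+00,
         1.00000000e+00]])}
```

View pics/scene1.png

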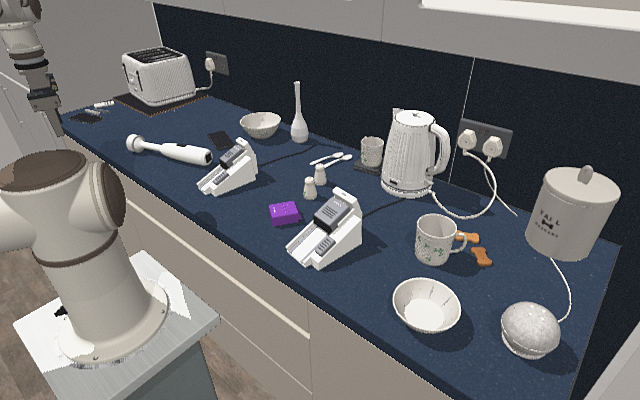

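View pics/top1.png

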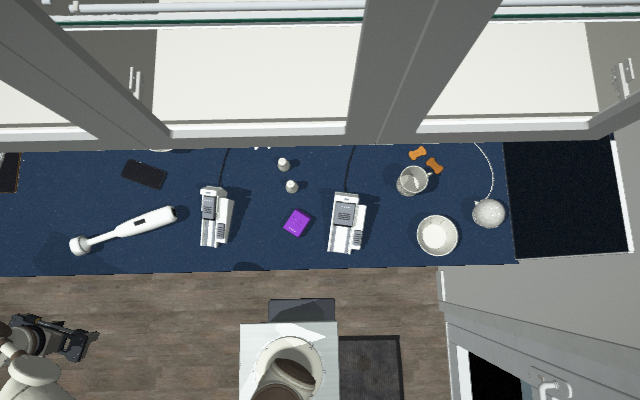

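The scene view shows two white docks: one at (325,232) scene / (347,222) top with a wide grey battery, and one at (230,168) scene / (213,216) top that looks narrower. The purple block at (285,213) scene is a decoy. I'll check widths in close crops.

```bash
python3 - <<'E'
import cv2,numpy as np
t=cv2.imread("pics/top1.png"); s=cv2.imread("pics/scene1.png")
a=cv2.resize(t[175:265,310:380],None,fx=5.5,fy=5.5,interpolation=cv2.INTER_CUBIC)
b=cv2.resize(t[175:265,185:255],None,fx=5.5,fy=5.5,interpolation=cv2.INTER_CUBIC)
cv2.imwrite("pics/c1.png",np.hstack([a,b]))
cv2.imwrite("pics/c2.png",cv2.resize(s[180:280,275:375],None,fx=6,fy=6,interpolation=cv2.INTER_CUBIC))
E
```

```text
(no output)
```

View pics/c1.png

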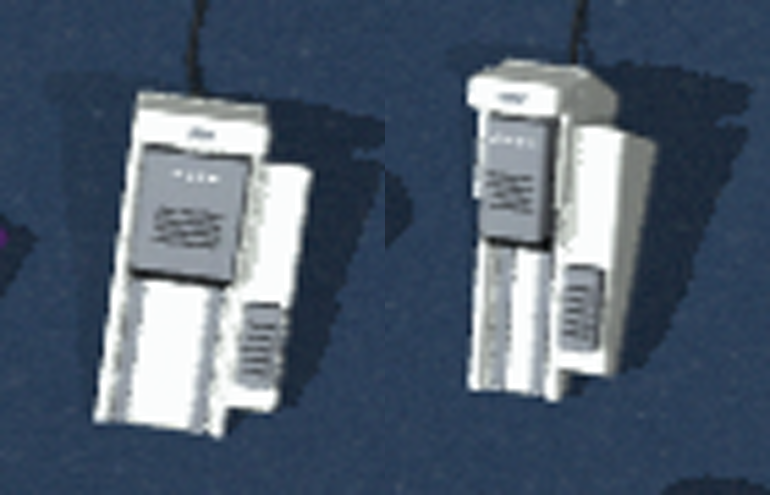

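View pics/c2.png

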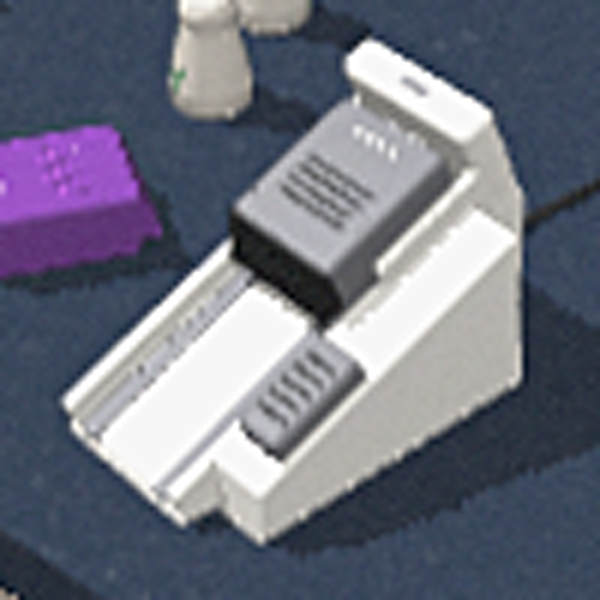

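The left crop (top 347,222) has the wide battery and key at (358,238). The right crop's dock (213,216) has the clearly narrower battery. The target is the first. Next: coarse pose.

```bash
cat > h.py <<'E'
import numpy as np,cv2
from plant import robot
def cam(n,st=None):
    c=robot.camera_info(n); f=200/np.tan(np.radians(c["vertical_fov"]/2))
    if n=="wrist":
        T=np.eye(4);T[:3,:3]=st["tcp_rot"];T[:3,3]=st["tool_pos"];T=T@np.array(c["mount"])
    else: T=np.array(c["pose"])
    return f,c["cx"],c["cy"],T
def cloud(d,C):
    f,cx,cy,T=C; v,u=np.mgrid[:d.shape[0],:d.shape[1]]
    P=np.stack([(u-cx)/f*d,(v-cy)/f*d,d],-1)
    return P@T[:3,:3].T+T[:3,3]
def onplane(u,v,z,C):
    f,cx,cy,T=C; r=T[:3,:3]@np.array([(u-cx)/f,(v-cy)/f,1]); o=T[:3,3]
    return o+r*(z-o[2])/r[2]
def proj(P,C):
    f,cx,cy,T=C; q=(np.atleast_2d(P)-T[:3,3])@T[:3,:3]
    return np.c_[f*q[:,0]/q[:,2]+cx,f*q[:,1]/q[:,2]+cy]
E
python3 - <<'E'
from h import *
for n,box in (("top",(175,265,318,375)),("scene",(180,280,278,368))):
    z=np.load(f"pics/{n}1.npz");C=cam(n);P=cloud(z["d"],C)
    r0,r1,c0,c1=box;Q=P[r0:r1,c0:c1].reshape(-1,3);col=z["p"][r0:r1,c0:c1].reshape(-1,3).astype(int)
    m=(Q[:,2]>0.012)&(Q[:,2]<.2)&((col.max(1)-col.min(1))<60)
    Q=Q[m]; print(n,len(Q),Q.min(0).round(3),Q.max(0).round(3)); 
    hull=cv2.minAreaRect((Q[:,:2]*1000).astype(np.float32)); print(hull)
# battery top/key pixels via depth
z=np.load("pics/top1.npz");P=cloud(z["d"],cam("top"))
for u,v in ((344,214),(358,238),(340,240),(345,199)): print(u,v,P[v,u].round(4))
z=np.load("pics/scene1.npz");P=cloud(z["d"],cam("scene"))
for n,u,v in (("bat",334,215),("key",325,244),("shakerb",309,190),("shaker",320,175),("mug",435,240),("bowl",425,305),("head",345,195)): print(n,P[v,u].round(4))
E
```

```text
top 1749 [ 0.367 -0.259  0.012] [ 0.59  -0.133  0.128]
((478.317138671875, -200.9238739013672), (106.18831634521484, 218.5894012451172), 81.15845489501953)
scene 3541 [ 0.366 -0.264  0.012] [0.679 0.012 0.124]
((509.90185546875, -108.92495727539062), (355.0732727050781, 206.4827423095703), 61.75897216796875)
344 214 [ 0.491  -0.1889  0.0919]
358 238 [ 0.4167 -0.2346  0.0516]
340 240 [ 0.4142 -0.1772  0.0201]
345 199 [ 0.5339 -0.1917  0.1226]
bat [ 0.4823 -0.2066  0.0881]
key [ 0.4178 -0.2313  0.0513]
shakerb [ 0.5899 -0.0247  0.0289]
shaker [0.6704 0.001  0.0327]
mug [ 0.5611 -0.4379  0.0827]
bowl [ 0.4398 -0.4887  0.0111]
head [ 0.528  -0.2046  0.1226]
```

Call:
{"api": "move_arm", "payload": {
  "series": [
    [0,-32,-21,0,0,0],
    [0,-32,-21,0,0,0],
    [0,-32,-21,0,0,0],
    [0,-32,-21,0,0,0],
    [0,-32,-21,0,0,0],
    [0,-32,-21,0,0,0],
    [0,-32,-21,0,0,0],
    [0,-32,-21,0,0,0],
    [3,-46,-64.5,-8.5,0,0],
    [3,-46,-64.5,-8.5,0,0],
    [3,-46,-64.5,-8.5,0,0],
    [3,-46,-64.5,-8.5,0,0],
    [3,-46,-64.5,-8.5,0,0],
    [3,-46,-64.5,-8.5,0,0],
    [3,-46,-64.5,-8.5,0,0],
    [3,-46,-64.5,-8.5,0,0],
    [3,-46,-64.5,-8.5,0,0],
    [3,-46,-64.5,-8.5,0,0],
    [3,-46,-64.5,-8.5,0,0],
    [3,-46,-64.5,-8.5,0,0]
  ],
  "gripper": 0.37
}}

```text
t: 2.1
tool_pos: [0.4178, -0.2039, 0.3744]
tcp_rot: [[-0.001, -0.988, 0.156], [0.001, 0.156, 0.988], [-1.0, 0.001, 0.001]]
wrist_force: [-0.2, -0.3, 0.2]
grip_width: 0.0339
```

```bash
python3 - <<'E'
from h import *
import pickle
s=robot.observe();p,d=robot.snapshot("wrist");cv2.imwrite("pics/w1.png",p[:,:,::-1])
pickle.dump((s,p,d),open("pics/w1.pkl","wb"))
print({k:np.round(s[k],4).tolist() for k in s if k!="effort"})
E
```

```text
{'t': 2.1, 'joint_positions': [-40.9686, -6.2038, 110.5772, 0.039, 75.7031, -122.0246], 'dq': [1.529, -0.849, 0.4741, 0.06, -0.145, -0.116], 'tool_pos': [0.4178, -0.2039, 0.3744], 'tcp_rot': [[-0.0006, -0.9878, 0.1556], [0.0014, 0.1556, 0.9878], [-1.0, 0.0008, 0.0013]], 'wrist_force': [-0.2055, -0.3376, 0.2295], 'torque': [0.0276, 0.0127, -0.0004], 'grip_width': 0.0339}
```

View pics/w1.png

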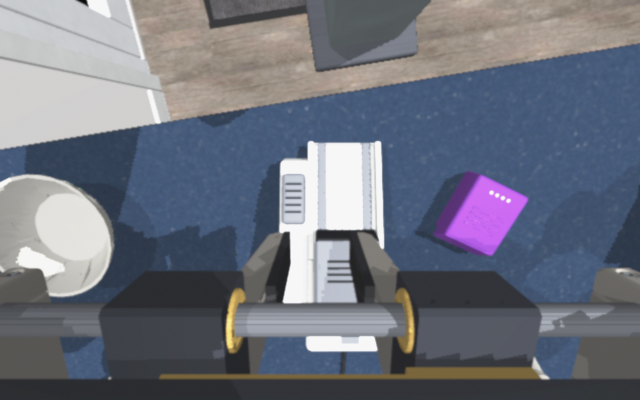

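The wrist view shows the ramp (columns 308–381, lower end at row 142), the key pad at (293,199), the battery nose at row ~235 and both fingertips near (270,260) and (370,260). Now measure the key and ramp precisely.

```bash
python3 - <<'E'
from h import *
import pickle
s,p,d=pickle.load(open("pics/w1.pkl","rb"));C=cam("wrist",s);P=cloud(d,C)
hs=cv2.cvtColor(p,cv2.COLOR_RGB2HSV)
cv2.imwrite("pics/w1c.png",cv2.resize(p[130:250,265:395,::-1],None,fx=5,fy=5,interpolation=cv2.INTER_NEAREST)[:600])
print(p[199,280:312].tolist())
# key mask: grey/blueish between white
k=p[...,2].astype(int)
m=np.zeros(k.shape,np.uint8); m[165:235,280:306]=((k<190)&(P[...,2]>.03))[165:235,280:306]
m=cv2.morphologyEx(m,cv2.MORPH_CLOSE,np.ones((5,5)))
n,l,st,ce=cv2.connectedComponentsWithStats(m);i=1+np.argmax(st[1:,4]);print(st[i],ce[i])
print("key depth ctr",P[l==i].mean(0).round(4),np.median(P[l==i],0).round(4))
print("rect",cv2.minAreaRect((P[l==i][:,:2]*1000).astype(np.float32)))
u,v=ce[i]
print("key ray z.053",onplane(u,v,.053,C).round(4))
w=(hs[...,1]<60)&(hs[...,2]>150)
for r in (155,165,180,200,215):
    c=np.where(w[r,305:400])[0]+305; print(r,c.min(),c.max(),P[r,c.min()+1].round(4),P[r,c.max()-1].round(4))
for c in (313,330,345,360,377):
    q=np.where(w[120:200,c])[0]+120;r=q.min();print(c,r,P[r,c].round(4),P[r+2,c].round(4))
E
```

```text
[[207, 210, 211], [203, 206, 208], [170, 174, 180], [168, 173, 184], [182, 187, 199], [183, 188, 201], [182, 187, 199], [180, 186, 198], [181, 186, 199], [182, 187, 199], [183, 186, 200], [183, 187, 200], [182, 187, 200], [183, 189, 200], [183, 189, 200], [183, 189, 201], [183, 189, 201], [183, 189, 201], [183, 189, 201], [184, 190, 202], [186, 192, 204], [192, 198, 211], [195, 201, 214], [188, 193, 206], [179, 183, 194], [221, 224, 226], [247, 247, 247], [247, 247, 247], [247, 247, 247], [247, 247, 247], [247, 247, 247], [247, 247, 247]]
[280 176  25  46 595] [290.48403361 196.1697479 ]
key depth ctr [ 0.4121 -0.232   0.0545] [ 0.4119 -0.2324  0.0534]
rect ((388.4556579589844, -224.36175537109375), (28.163908004760742, 98.43568420410156), 68.45435333251953)
key ray z.053 [ 0.4124 -0.2322  0.053 ]
155 307 381 [ 0.3777 -0.2098  0.0235] [ 0.3898 -0.1344  0.0218]
165 305 382 [ 0.387  -0.2132  0.0303] [ 4.040e-01 -1.306e-01 -2.000e-04]
180 305 382 [ 0.4016 -0.2154  0.0364] [ 0.4208 -0.1328  0.0018]
200 305 382 [ 0.421  -0.2184  0.0431] [ 0.4335 -0.1419  0.0416]
215 305 383 [ 0.4352 -0.2205  0.049 ] [ 0.4626 -0.1362  0.0018]
313 141 [ 0.3654 -0.2028  0.0008] [ 0.3666 -0.2027  0.0173]
330 142 [ 0.3694 -0.1843  0.0009] [ 0.3712 -0.1847  0.0061]
345 142 [ 0.3719 -0.1679  0.0024] [ 0.3737 -0.1685  0.0078]
360 143 [ 0.3754 -0.1518  0.0044] [ 0.3774 -0.1523  0.0069]
377 141 [ 0.3752 -0.135   0.0164] [ 0.377  -0.1358  0.0198]
```

View pics/w1c.png

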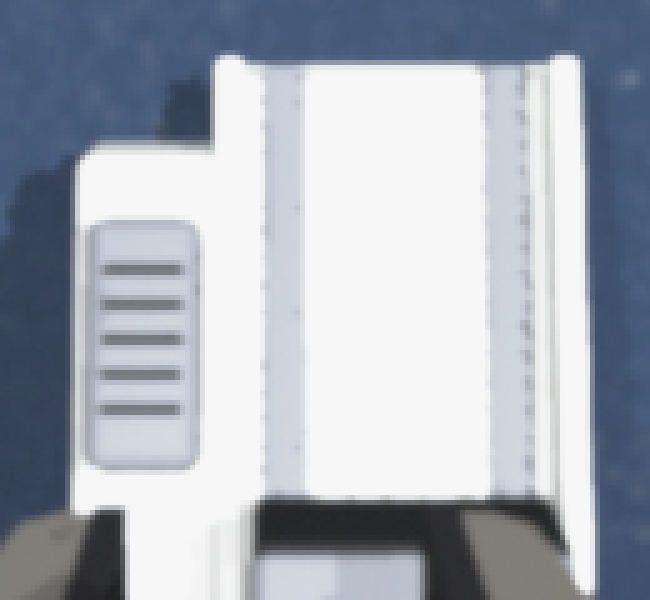

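```bash
python3 - <<'E'
from h import *
import pickle
s,p,d=pickle.load(open("pics/w1.pkl","rb"));C=cam("wrist",s);P=cloud(d,C)
k=onplane(293.7,198.8,.053,C);print("key",k.round(4),P[199,294].round(4),P[198,290].round(4))
kl=onplane(293.7,174.4,.0435,C);kh=onplane(293.7,223.4,.0625,C);print("key ends",kl.round(4),kh.round(4),np.linalg.norm((kh-kl)))
L=onplane(265+213/5,142.5,.0175,C);R=onplane(265+582/5,142.5,.0175,C);print("guide ends",L.round(4),R.round(4),np.linalg.norm(R-L))
yaw=np.arctan2(*(R-L)[1::-1])-np.pi/2
y2=np.arctan2((kh-kl)[1],(kh-kl)[0]);print("yaw",np.degrees([yaw,y2]))
a=np.radians(-9.0)
for a in (yaw,y2,np.radians(-9)):
    X=np.array([np.cos(a),np.sin(a)]);Y=np.array([-np.sin(a),np.cos(a)])
    print(np.degrees(a),"O from key",(k[:2]+.042*X+.052*Y).round(4),"O from end",((L+R)[:2]/2+.093*X).round(4))
# nose top edge
print("tool z heading",np.degrees(np.arctan2(s["tcp_rot"][1][2],s["tcp_rot"][0][2]))-90)
# fingertips expected pixel
T=np.eye(4);T[:3,:3]=s["tcp_rot"];T[:3,3]=s["tool_pos"]
for z in (-.026,.026,-.017,.017):
  print(z,proj(T[:3,:3]@[.19,0,z]+T[:3,3],C))
for q in ((250,265),(285,250),(380,260)): print(q,P[q[1],q[0]].round(4),d[q[1],q[0]])
E
```

```text
key [ 0.4156 -0.2295  0.053 ] [ 0.4156 -0.2291  0.0541] [ 0.4137 -0.2327  0.0552]
key ends [ 0.3928 -0.2262  0.0435] [ 0.4379 -0.2327  0.0625] 0.0493854031543897
guide ends [ 0.3652 -0.2083  0.0175] [ 0.3774 -0.1308  0.0175] 0.07850193927004068
yaw [-8.9611466  -8.25933488]
-8.961146598627876 O from key [ 0.4651 -0.1847] O from end [ 0.4632 -0.184 ]
-8.259334882843703 O from key [ 0.4646 -0.1841] O from end [ 0.4634 -0.1829]
-9.0 O from key [ 0.4652 -0.1847] O from end [ 0.4632 -0.1841]
tool z heading -8.953668008420962
-0.026 [[275.8130463  247.81586267]]
0.026 [[364.44838989 247.79051122]]
-0.017 [[291.15620987 247.81147422]]
0.017 [[349.11008807 247.79489828]]
(250, 265) [ 0.4016 -0.2319  0.2314] 0.13483413
(285, 250) [ 0.4048 -0.2192  0.2121] 0.15384088
(380, 260) [ 0.4109 -0.1754  0.2256] 0.14070721
```

Call:
{"api": "move_arm", "payload": {
  "series": [
    [4,-0.15,0,0,0,0],
    [8,-0.15,0,0,0,0],
    [10.5,-0.15,0,0,0,0],
    [11.5,-0.15,0,0,0,0],
    [11.5,-0.15,0,0,0,0],
    [11.5,-0.15,0,0,0,0]
  ]
}}

```text
t: 2.75
tool_pos: [0.42, -0.2048, 0.2611]
tcp_rot: [[0.002, -0.988, 0.155], [-0.001, 0.155, 0.988], [-1.0, -0.002, -0.001]]
wrist_force: [-0.0, 0.1, -0.4]
grip_width: 0.0336
```

```bash
python3 - <<'E'
from h import *
import pickle
s=robot.observe();p,d=robot.snapshot("wrist");C=cam("wrist",s)
q,_=robot.snapshot("scene")
cv2.imwrite("pics/w2.png",np.vstack([p[:,:,::-1]])); cv2.imwrite("pics/s2.png",cv2.resize(q[150:290,250:400,::-1],None,fx=4,fy=4,interpolation=cv2.INTER_CUBIC))
print({k:np.round(s[k],4).tolist() for k in s if k!="effort"})
O=np.array([.464,-.1843]);R=s["tcp_rot"]
a=np.radians(-9);X=np.array([np.cos(a),np.sin(a)]);Y=np.array([-np.sin(a),np.cos(a)])
for z in (-.026,.026):
    t=np.array(s["tool_pos"])+np.array(R)@[.19,0,z]; e=t[:2]-O; print("tip dock",(e@X).round(4),(e@Y).round(4),t[2].round(4))
E
```

```text
{'t': 2.75, 'joint_positions': [-40.8691, 2.7186, 115.8517, 0.0045, 61.3005, -121.9753], 'dq': [-0.4555, -0.6189, -0.8797, -0.015, -0.1863, -0.0057], 'tool_pos': [0.42, -0.2048, 0.2611], 'tcp_rot': [[0.0017, -0.988, 0.1546], [-0.0014, 0.1546, 0.988], [-1.0, -0.0019, -0.0011]], 'wrist_force': [-0.0467, 0.0624, -0.4388], 'torque': [0.0186, -0.0154, -0.0208], 'grip_width': 0.0336}
tip dock -0.0398 -0.0534 0.0712
tip dock -0.0399 -0.0014 0.0711
```

View pics/w2.png

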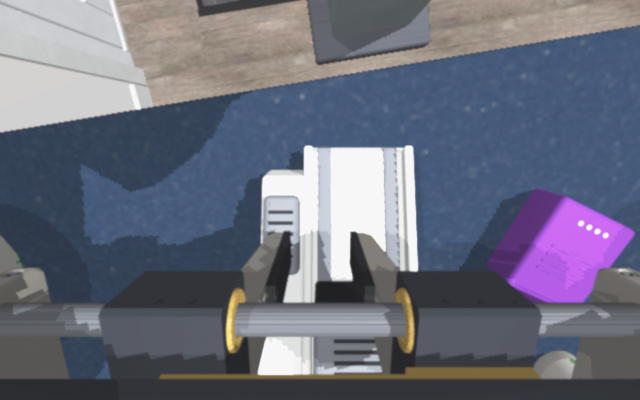

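View pics/s2.png

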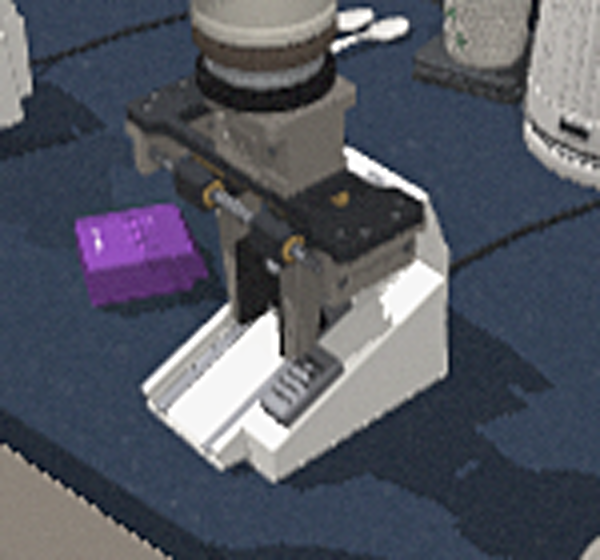

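The wrist view shows the left fingertip (285,250) above the key pad (282,215) and the right one over the ramp ahead of the nose. The scene crop agrees. Approaching touch, with a 3 mm shift downslope.

Call:
{"api": "move_arm", "payload": {
  "series": [
    [0.5,0.25,0,0,0,0],
    [0.9,0.25,0,0,0,0],
    [1.1,0.25,0,0,0,0],
    [1.1,0.25,0,0,0,0]
  ]
}}

```text
t: 3.25
tool_pos: [0.4166, -0.2046, 0.2483]
tcp_rot: [[-0.001, -0.988, 0.156], [0.001, 0.156, 0.988], [-1.0, 0.001, 0.0]]
wrist_force: [0.9, 0.2, 0.5]
grip_width: 0.0337
```

Call:
{"api": "move_arm", "payload": {
  "series": [
    [0.1,0,0,0,0,0],
    [0.1,0,0,0,0,0]
  ]
}}

```text
t: 3.45
tool_pos: [0.4168, -0.2047, 0.2476]
tcp_rot: [[-0.0, -0.988, 0.156], [0.0, 0.156, 0.988], [-1.0, 0.0, 0.0]]
wrist_force: [0.5, 0.0, -0.9]
grip_width: 0.034
```

Call:
{"api": "move_arm", "payload": {
  "series": [
    [0.1,0,0,0,0,0],
    [0.1,0,0,0,0,0]
  ]
}}

```text
t: 3.65
tool_pos: [0.4168, -0.2047, 0.2466]
tcp_rot: [[-0.0, -0.988, 0.156], [0.0, 0.156, 0.988], [-1.0, 0.0, 0.0]]
wrist_force: [0.1, -0.5, -0.9]
grip_width: 0.0339
```

Still in free space (tip at z = 0.0566).

Call:
{"api": "move_arm", "payload": {
  "series": [
    [0.1,0,0,0,0,0],
    [0.1,0,0,0,0,0]
  ]
}}

```text
t: 3.85
tool_pos: [0.4169, -0.2047, 0.2458]
tcp_rot: [[0.0, -0.988, 0.156], [-0.0, 0.156, 0.988], [-1.0, -0.0, -0.0]]
wrist_force: [1.3, 0.9, 1.1]
grip_width: 0.0341
```

Call:
{"api": "move_arm", "payload": {
  "series": [
    [0.1,0,0,0,0,0],
    [0.1,0,0,0,0,0]
  ]
}}

```text
t: 4.05
tool_pos: [0.4169, -0.2047, 0.2448]
tcp_rot: [[0.0, -0.988, 0.156], [-0.0, 0.156, 0.988], [-1.0, -0.0, -0.0]]
wrist_force: [0.2, 0.4, 1.3]
grip_width: 0.0338
```

Call:
{"api": "move_arm", "payload": {
  "series": [
    [0.1,0,0,0,0,0],
    [0.1,0,0,0,0,0]
  ]
}}

```text
t: 4.25
tool_pos: [0.4169, -0.2047, 0.2437]
tcp_rot: [[0.0, -0.988, 0.156], [-0.0, 0.156, 0.988], [-1.0, -0.0, -0.0]]
wrist_force: [0.6, 1.3, 2.2]
grip_width: 0.034
```

```bash
python3 - <<'E'
from h import *
q,d=robot.snapshot("scene");P=cloud(d,cam("scene"))
cv2.imwrite("pics/s3.png",cv2.resize(q[190:280,275:365,::-1],None,fx=6.5,fy=6.5,interpolation=cv2.INTER_CUBIC))
p,_=robot.snapshot("wrist")
cv2.imwrite("pics/w3.png",cv2.resize(p[130:300,230:430,::-1],None,fx=3.5,fy=3.5,interpolation=cv2.INTER_CUBIC))
F=[]
for i in range(6):
    F.append(robot.observe()["wrist_force"]); robot.snapshot("top")
print(np.round(F,1).tolist(), robot.observe()["t"])
E
```

```text
[[-0.0, 1.6, 2.1], [-0.1, 0.8, 1.8], [-0.2, -0.1, 1.9], [-0.2, 0.6, 1.6], [0.7, 0.2, 2.0], [0.5, 1.0, 1.4]] 4.65
```

View pics/s3.png

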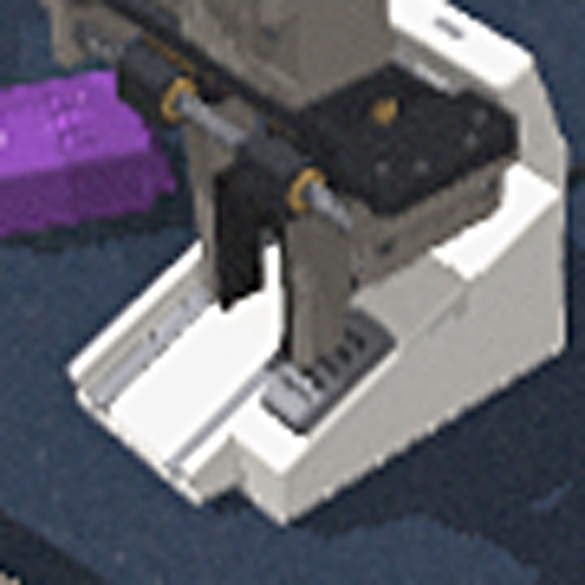

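View pics/w3.png

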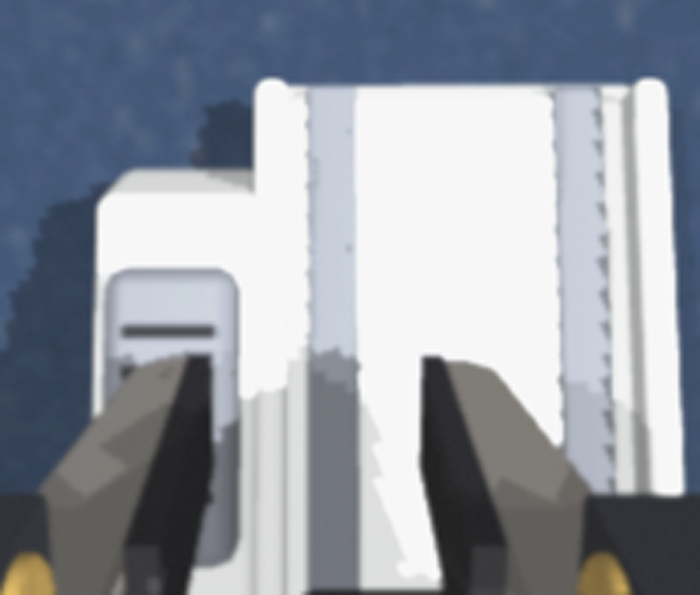

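The finger is on the key's middle with about 1.8 N of contact; the other finger stands over the ramp. Pressing now.

Call:
{"api": "move_arm", "payload": {
  "series": [
    [0.4,0,0,0,0,0],
    [0.9,0,0,0,0,0],
    [1.1,0,0,0,0,0],
    [1.1,0,0,0,0,0],
    [1.1,0,0,0,0,0]
  ]
}}

```text
t: 5.15
tool_pos: [0.417, -0.2052, 0.2345]
tcp_rot: [[-0.001, -0.988, 0.155], [-0.001, 0.155, 0.988], [-1.0, 0.001, -0.001]]
wrist_force: [-8.8, 4.3, 23.5]
grip_width: 0.0338
```

```bash
cat > look.py <<'E'
from h import *
import sys
t=sys.argv[1]
s=robot.observe()
q,d=robot.snapshot("scene")
cv2.imwrite(f"pics/s{t}.png",cv2.resize(q[190:280,275:365,::-1],None,fx=6.5,fy=6.5,interpolation=cv2.INTER_CUBIC))
p,_=robot.snapshot("wrist")
cv2.imwrite(f"pics/w{t}.png",cv2.resize(p[130:300,230:430,::-1],None,fx=3.5,fy=3.5,interpolation=cv2.INTER_CUBIC))
F=[]
for i in range(4):
    F.append(robot.observe()["wrist_force"]); robot.snapshot("top")
print(np.round(F,1).tolist(), robot.observe()["t"],s["tool_pos"],s["grip_width"])
E
python3 look.py 4
```

```text
[[-9.7, 4.6, 22.0], [-8.4, 4.2, 23.2], [-8.4, 5.4, 22.6], [-10.1, 4.6, 21.9]] 5.45 [ 0.41698903 -0.20516107  0.23449571] 0.03375421537894898
```

View pics/s4.png

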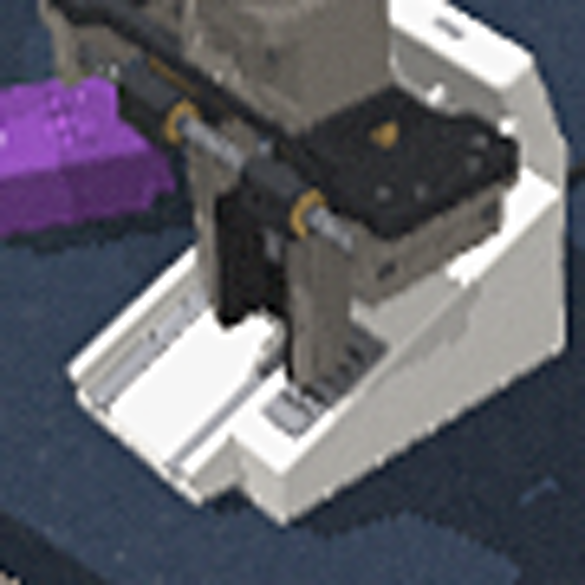

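View pics/w4.png

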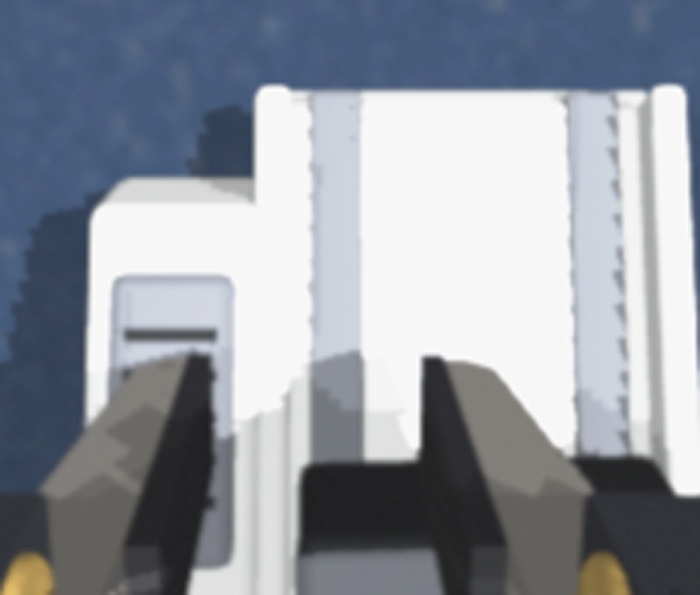

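The battery has slid out to the fingers (the nose's lower edge moved from crop row 590 to about 460) and the key pad is sunk nearly to the wing; 23 N shows it is bottomed. Now measure where the nose sits relative to the finger's upslope face.

```bash
python3 - <<'E'
from h import *
s=robot.observe();C=cam("wrist",s);p,d=robot.snapshot("wrist");P=cloud(d,C)
cv2.imwrite("pics/w5.png",p[:,:,::-1])
O=np.array([.464,-.1843]);a=np.radians(-9);X=np.array([np.cos(a),np.sin(a)]);Y=np.array([-np.sin(a),np.cos(a)])
D=np.stack([(P[...,:2]-O)@X,(P[...,:2]-O)@Y,P[...,2]],-1)*1000
for u in (325,335,345):
  for v in range(255,304,4): print(u,v,p[v,u].tolist(),D[v,u].round(1).tolist())
t=(np.array(s["tool_pos"])+np.array(s["tcp_rot"])@[.19,0,-.026]);e=t[:2]-O;print("tip",e@X,e@Y,t[2],"t",s["t"])
E
```

```text
325 255 [116, 119, 127] [-33.7, -25.0, 32.8]
325 259 [116, 120, 127] [-31.6, -25.0, 34.2]
325 263 [39, 39, 42] [-34.7, -25.2, 46.5]
325 267 [33, 33, 35] [-34.8, -25.3, 51.9]
325 271 [32, 33, 35] [-34.7, -25.4, 56.8]
325 275 [33, 33, 35] [-34.4, -25.5, 61.0]
325 279 [33, 32, 35] [-35.1, -25.6, 66.8]
325 283 [38, 39, 41] [-34.2, -25.6, 69.4]
325 287 [76, 79, 84] [-32.1, -25.6, 69.6]
325 291 [122, 125, 132] [-30.8, -25.6, 71.4]
325 295 [124, 127, 134] [-29.7, -25.6, 73.5]
325 299 [124, 126, 135] [-27.1, -25.6, 73.0]
325 303 [83, 85, 90] [-71.4, -27.1, 147.6]
335 255 [221, 222, 222] [-33.2, -18.6, 31.5]
335 259 [221, 222, 222] [-31.3, -18.7, 33.4]
335 263 [45, 45, 47] [-35.4, -19.4, 47.9]
335 267 [34, 33, 35] [-35.3, -19.7, 53.0]
335 271 [32, 32, 34] [-35.0, -19.9, 57.4]
335 275 [32, 33, 35] [-34.7, -20.1, 61.5]
335 279 [33, 34, 36] [-35.1, -20.3, 66.8]
335 283 [38, 38, 41] [-34.4, -20.5, 69.8]
335 287 [78, 80, 85] [-32.5, -20.5, 70.5]
335 291 [123, 125, 133] [-30.7, -20.5, 71.3]
335 295 [124, 126, 134] [-28.9, -20.5, 72.0]
335 299 [122, 126, 134] [-27.1, -20.5, 72.9]
335 303 [83, 85, 90] [-71.1, -24.6, 147.1]
345 255 [230, 231, 231] [-32.9, -12.2, 30.8]
345 259 [224, 225, 224] [-31.1, -12.4, 32.9]
345 263 [41, 41, 42] [-35.4, -13.6, 48.0]
345 267 [34, 33, 36] [-34.6, -13.9, 51.5]
345 271 [33, 34, 36] [-35.1, -14.4, 57.5]
345 275 [33, 33, 36] [-34.3, -14.6, 60.7]
345 279 [33, 33, 35] [-34.6, -15.0, 65.9]
345 283 [39, 40, 42] [-34.5, -15.3, 70.0]
345 287 [88, 91, 95] [-31.8, -15.2, 69.1]
345 291 [122, 125, 133] [-30.8, -15.4, 71.4]
345 295 [122, 126, 132] [-28.8, -15.3, 71.9]
345 299 [122, 125, 132] [-27.9, -15.5, 74.2]
345 303 [82, 85, 90] [-71.2, -22.1, 147.2]
tip -0.04338841107163687 -0.054099161229702736 0.044513866105714645 t 5.45
```

Nose face at dock x ≈ −34.8 mm, square, against the finger's upslope face at −33.4 ± 2 mm. Battery x is ≈ 11 mm and it is still on the ramp. One check that it is at rest.

Call:
{"api": "move_arm", "payload": {
  "series": [
    [0,0,0,0,0,0],
    [0,0,0,0,0,0],
    [0,0,0,0,0,0],
    [0,0,0,0,0,0],
    [0,0,0,0,0,0]
  ]
}}

```text
t: 6.0
tool_pos: [0.417, -0.2051, 0.2345]
tcp_rot: [[-0.001, -0.988, 0.155], [-0.001, 0.155, 0.988], [-1.0, 0.001, -0.001]]
wrist_force: [-9.7, 3.8, 21.5]
grip_width: 0.0341
```

```bash
python3 - <<'E'
from h import *
s=robot.observe();C=cam("wrist",s);p,d=robot.snapshot("wrist")
o=cv2.imread("pics/w5.png")[:,:,::-1]
df=np.abs(p.astype(int)-o).max(-1)[130:300,240:430];print("diff px>25:",(df>25).sum())
P=cloud(d,C);X=np.array([np.cos(np.radians(-9)),np.sin(np.radians(-9))])
print("nose x mm",np.median((P[266:280,322:348,:2]-[.464,-.1843])@X)*1000, s["wrist_force"].round(1) if hasattr(s["wrist_force"],"round") else s["wrist_force"], s["tool_pos"],s["t"])
robot.close_job()
E
```

```text
diff px>25: 0
nose x mm -34.762222916646536 [-9.7  3.8 21.5] [ 0.41697181 -0.20514372  0.23449932] 6.0
the job is handed in; nothing more can be done
```

I pressed the wide dock's release key down with one fingertip, and the battery slid out and came to rest against the other finger partway down the ramp. The job was handed in at about 6.0 s, still holding that pose.

**Last checks**
- **Key:** it is down by about 9–10 mm, at or near its stop. The fingertip came down to z = 44.5 mm and the wrist reads about 22 N upward. I judged the travel from that; the key joint itself was not read.
- **Battery:** its nose face is square at dock x ≈ −34.8 mm, which puts the battery at x ≈ 11 mm, well short of the ramp's end and not lifted.
- **At rest:** two wrist pictures about half a second apart showed no change, and the nose had not moved.

**Uncertain:** I did not measure the force between the battery and the finger on its own, because the wrist reading mixes it with the push on the key. I infer contact because the nose and the finger's face (about −33.4 mm) coincide within the calibration error of about 2 mm. The battery also stopped there on a slick ramp.

I did not touch the narrow dock, the purple block or the other objects; I took no final picture to confirm their positions.

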